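# Load the parts baskets on the lift and hold it raised

### The job

Thread the two ring-shaped parts baskets over the steel post of the basket lift and down fully home, the large blue-banded one first and the small brass one on top of it. Then press the red release button on the top of the post all the way in, take hold of the post itself with the gripper and pull it straight up past its first stop (a click) to the second stop, where it goes no further. Finish while still gripping the post and holding it fully raised with both baskets on it, so the watchmaker can look them over; leave everything else on the bench where it is.

Things in the scene. Friction and masses are not known exactly. Their poses are not given: they have to be found in the camera images.
- lift: Fixed grey round housing of the basket lift, bolted to the bench: 100 mm wide at the foot, 86 mm wide above, 50 mm tall. Origin: centre of its underside on the bench; z up. The post rises from its middle, always upright.
- post: Upright steel post, 16 mm diameter, 56 mm tall, rubber grip rings near its top, 2.5 mm bevel at the top edge. It stands on a dark flange, 50 mm wide, 8 mm thick, that carries the baskets. Origin: on its axis at the flange's top face (58 mm above the bench when down); z up. Flange and button rise with it (0.35 kg). Above both baskets (30 mm of stack) 26 mm of post is free to grip.
- mast (a joint): Extension of the post in m: 0 = down (start, locked). Lifting it with the baskets takes 5 to 8 N. First stop: a sprung click between 0.040 and 0.049, some 10 N more to pull through (about 17 N in all); it carries the post if lowered on it gently. Second stop: the hard end of travel at 0.090; nothing holds the post there, it drops back if let go.
- button (a joint): How far the red button is pressed, in m: 0 = out, 0.005 = fully in. It stays in where it is left (friction about 4 N; it takes 5 to 8 N to push). While it is out a latch keeps the post down; the latch is clear from about 0.0035.
- button_top (a point): Centre of the top face of the red push button on the top of the post: 10 mm diameter, 6 mm proud of the post's top when out (62 mm above the flange's top face), 1 mm when fully in.
- basket_large: Large closed parts basket, aluminium with a blue band and blue dots on top: a flat ring, 58 mm outer diameter, 16 mm tall, with a plain 22 mm hole right through the middle (3 mm clear of the post all round). About 0.09 kg. Origin: centre of its underside; z up. Lies flat on the bench.
- basket_small: Small closed parts basket, brass with a black band and black dots on top: a flat ring, 46 mm outer diameter, 14 mm tall, with the same 22 mm hole. About 0.07 kg. Origin: centre of its underside; z up. Lies flat on the bench. Home, it rests on the large basket, its underside 16 mm above the flange's top face.
- loupe: Bystander, to be left alone: black eyepiece loupe, 34 mm wide, 30 mm tall, standing on its wide end. Origin: underside
- clear_block: Bystander, to be left alone: clear acrylic block 45 x 45 x 16 mm. Origin: underside
- watch: Bystander, to be left alone: gold square wristwatch with a short piece of bracelet each end, about 111 x 32 x 9 mm, lying flat along its own x. Origin: underside
- pin_holder: Bystander, to be left alone: round steel puck, 36 mm wide, 15 mm tall, with three fine brass pins standing to 36 mm. Origin: underside
- driver: Bystander, to be left alone: small blue-handled screwdriver lying along its own x, 110 mm long. Origin: underside
- spare_lid: Bystander, to be left alone: copper lid 42 mm wide, 5 mm thick with a 12 mm knob on top (11 mm overall); not part of the job. Origin: underside
Not all that is in view belongs to the job. Several things have the shape of the basket_small; the one meant has the colours described above.

How it is judged (in metres and radians):
On the way, in this order (a step that is already met when the one before it is completed fails the run):
1. the large basket is home on the flange, the lift down (z of basket_large in the frame of post between -0.0025 and 0.0025 m and horizontal distance between basket_large and post below 0.006 m and angle between basket_large's own z axis and vertical below 0.1 rad and value of joint mast below 0.01 m), for 0.2 s.
2. the small basket is home on the large one, the lift down (all of step 1 and z of basket_small in the frame of post between 0.0135 and 0.0185 m and horizontal distance between basket_small and post below 0.006 m and angle between basket_small's own z axis and vertical below 0.1 rad), for 0.2 s.
3. the button is pressed in, the lift still down (value of joint button above 0.0035 m and value of joint mast below 0.01 m), for 0.1 s.
4. the post is pulled past the first stop to the second (value of joint mast above 0.085 m), for 0.2 s.
At the end, for the whole second after the job is handed in: The fingers grip the post (over 3 N) and hold it still, raised over 84 of 90 mm, button in over 3 mm; both baskets home within 2.5 mm, large below small, level within 0.1 rad, the arm pressing neither (under 1 N); no bystander moved over 25 mm (value of joint mast above 0.084 m and velocity of joint mast below 0.02 m/s and value of joint button above 0.003 m and contact force between the fingers and post above 3 N and z of basket_large in the frame of post between -0.0025 and 0.0025 m and horizontal distance between each of basket_large, basket_small and post below 0.006 m and angle between each of basket_large, basket_small's own z axis and vertical below 0.1 rad and z of basket_small in the frame of post between 0.0135 and 0.0185 m and contact force between the arm and basket_large below 1 N and contact force between the arm and basket_small below 1 N); the arm keeps its last pose, push and grip.
It fails at once if a bystander is moved from its place (distance of any of loupe, clear_block, watch, pin_holder, driver, spare_lid from where it was at the start of the episode above 0.025 m).
It also fails if it takes over 67 s, if anything falls off the work surface, if the arm or the gripper's body presses on something with over 40 N, if the wrist force passes 120 N, or if a joint passes its speed limit or range.

### The arm

A 6-joint arm with a two-finger parallel gripper is mounted at the origin on the work surface. World frame = base frame: x ahead of the robot, y to its left, z up, the work surface at z = 0. Lengths are in mm, angles in rad, forces in N, time in s.
With the tool pointing down it reaches from about 350 to 975 mm from the base axis. Payload 7.1 kg.
Tool frame: the origin (TCP) lies midway between the tips of the shut fingers; the grasp point (between the pads) lies 19 mm behind it; z points along the fingers, y is the line along which they close (so a half turn about z gives the same grasp; the last joint's range is limited). The gripper opens to 88 mm and grips with 3 to 60 N. Pads are 20 mm wide; open, the fingers measure 115 mm over their backs; the gripper's body (75 mm by 178 mm) begins 61 mm behind the grasp point.
Start: joints at [-1.13, 0.423, 1.63, -0, 1.089, -0.019], TCP at [277.37, -560.063, 222.675] pointing down, gripper open.
Joint ranges: [-3, 3], [-0.9, 2.11], [0.09, 2.58], [-1.31, 4.45], [0.11, 2.69], [-2.54, 2.54]. Speed limits (rad/s): [2.39, 2.39, 3.01, 3.14, 3.14, 3.14].

### API

Orientations are given as a rotation vector (axis times angle).
In Python, from workcell import status, eyes, ticket gives the robot as it stands.
- The arm moves only by the shell command python3 -m jog 'ROWS' [OPENING]. ROWS is a JSON list of rows, 1 to 5 of them, each written [[dx, dy, dz], [rx, ry, rz]]: dx, dy, dz in units of 25 mm, then a rotation vector rx, ry, rz in rad; each row shifts and turns the commanded pose from where the row before left it, along the tool's axes as they then stand; what a row does not reach is not made up. A row lasts 1/12 s, in which the tool goes at most 41.7 mm and 0.125 rad, less where a joint would pass 70% of its speed; a pose out of reach is approached as far as the arm can. OPENING is the finger opening in mm, set as the command begins (- or left out keeps the last). The fingers move at their own pace and stop on an object; the grip force is fixed at half the most. Time passes only in rows, so rows that do not move let the fingers close. It prints the time, the measured TCP pose, the force, the opening and the grip force at its end. Input that does not fit is refused with a message, and nothing moves.
- status.get_obs(): the state, without advancing time (a new reading comes with each control period).
- eyes.get_image(name): name is "scene" or "top" or "wrist"; returns a dict with "img" (384x512x3 uint8, red, green, blue), "range_z" (384x512 float32, mm along the optical axis (not along the pixel's ray), 0 where there is no reading), "fx", "fy", "cx", "cy" (pixels), "R" (3x3) and "t" (3): a world point X has camera coordinates R X + t. Camera axes: x right, y down, z forward; pixel columns grow to the right and rows downward; lengths in mm; the calibration is good to about 2 mm. A picture is of the moment at which its call begins.
- ticket.close_job(): hands the job in; it is judged then, once.
The state is a dict: "t": time; "qpos": joint angles; "qvel": joint speeds; "joint_torque": joint torques, N m; "ee_pos": TCP position; "orientation": TCP orientation; "ft_force": force on the tool from outside, world axes, zero at the start; "moment": the same for the moment, N m; "width": finger opening in mm; "grasp_force": force on a finger pad.
Only numpy, scipy, OpenCV 4.12 (cv2) and the standard library are available. Lean on these libraries where they do the work, as an engineer would, in place of code of your own. Each camera call takes 0.05 s, during which the arm holds its last target. There are 200 camera calls.

## Working session

There is one attempt and no reset: what is moved stays moved. The work goes in short steps, Python scripts to look and compute and a shell command to move; the robot and the scene stay as the last step left them, time stands still between calls to the robot, and variables do not carry over. Pictures are saved under pics/ and viewed, at most 10 in all, crops included, and the job is handed in when it is done.

```bash
mkdir -p pics; ls; cat > h.py <<'E'
import numpy as np, cv2
from workcell import status, eyes
def grab(n,f):
    d=eyes.get_image(n); np.savez('pics/'+f+'.npz',**d); cv2.imwrite('pics/'+f+'.png',d['img'][...,::-1]); return d
def load(f): return np.load('pics/'+f+'.npz')
def ray(d,u,v):
    R,t=d['R'],d['t']; c=-R.T@t
    return c, R.T@np.array([(u-d['cx'])/d['fx'],(v-d['cy'])/d['fy'],1.])
def atz(d,u,v,z):
    c,r=ray(d,u,v); return c+r*(z-c[2])/r[2]
def dep(d,u,v):
    c,r=ray(d,u,v); return c+r*d['range_z'][int(round(v)),int(round(u))]
def proj(d,X):
    p=d['R']@np.asarray(X,float)+d['t']; return d['fx']*p[0]/p[2]+d['cx'],d['fy']*p[1]/p[2]+d['cy']
def tri(*obs):
    A=np.zeros((3,3));b=np.zeros(3)
    for d,u,v in obs:
        c,r=ray(d,u,v); r=r/np.linalg.norm(r); P=np.eye(3)-np.outer(r,r); A+=P;b+=P@c
    return np.linalg.solve(A,b)
E
python3 - <<'E'
from h import *
a=grab('top','top0');b=grab('scene','scene0')
for d in(a,b): print(-d['R'].T@d['t'],d['fx'])
print(status.get_obs())
im=np.hstack([a['img'],b['img']])
E
```

```text
pics
[357.02035674  41.25097781 979.17173267] 385.57767699010003
[1151.56301202  449.40009227  859.79996423] 370.0835880518456
{'t': 0.1, 'qpos': array([-1.12998754e+00,  4.23733294e-01,  1.63060934e+00, -3.09953617e-05,
        1.08860649e+00, -1.90021180e-02]), 'qvel': array([-0.00085089, -0.0026213 , -0.00117012, -0.0003985 ,  0.00077675,
       -0.00120894]), 'joint_torque': array([-1.97007270e-03, -5.45615888e+01, -2.74328220e+01,  6.44406443e-02,
        1.87510526e-02, -5.24629547e-05]), 'ee_pos': array([ 277.161098  , -559.62289323,  222.00053558]), 'orientation': array([-3.05763980e+00, -7.15644343e-01,  4.88014325e-04]), 'ft_force': array([-0.00301409, -0.24085226,  0.15658677]), 'moment': array([-0.01551422,  0.00849244,  0.02449342]), 'grasp_force': 0.0, 'width': 87.7177128026651}
```

View pics/top0.png

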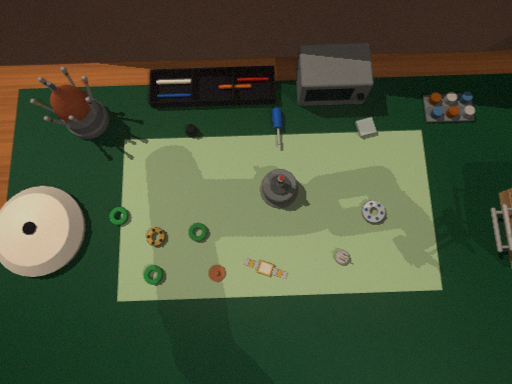

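View pics/scene0.png

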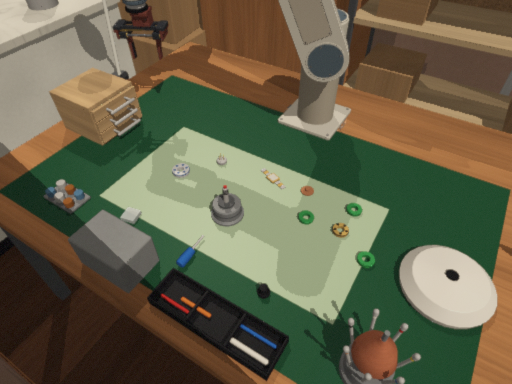

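The top view shows the lift at about (280,188) with the red button at (281,179), and the large blue-dotted ring at (374,212). Four things are shaped like the small basket: brass with black dots at (156,237), and green rings at (119,216), (199,232) and (153,275). Only the brass one fits the description. In the scene view the brass one is at (341,230), the large one at (181,170) and the button at (225,187). I'll confirm these in enlarged crops.

```bash
python3 - <<'E'
from h import *
a,b=load('top0'),load('scene0')
def crop(d,u,v,s=20): return cv2.resize(d['img'][v-s:v+s,u-s:u+s],(260,260),interpolation=cv2.INTER_CUBIC)
im=np.vstack([np.hstack([crop(a,156,237),crop(a,374,212),crop(a,281,185)]),np.hstack([crop(b,341,230),crop(b,181,170),crop(b,226,203)])])
cv2.imwrite('pics/crop1.png',im[...,::-1])
E
```

```text
(no output)
```

View pics/crop1.png

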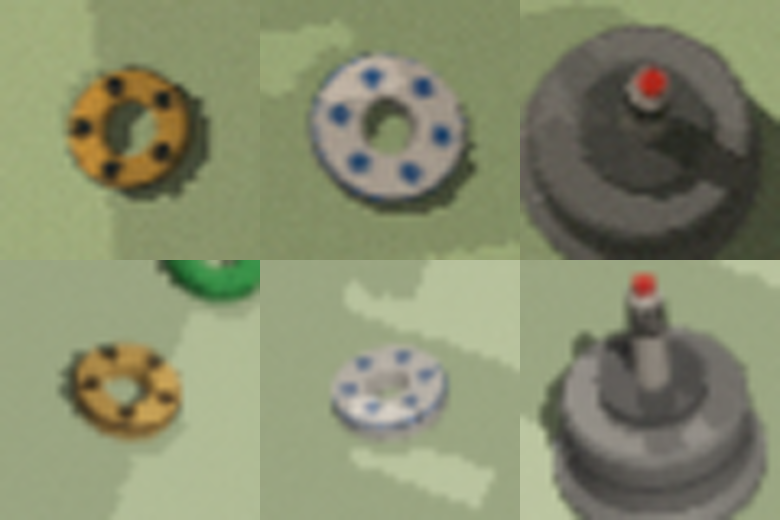

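The crops confirm it: the brass ring with five black dots, the aluminium ring with six blue dots, and the red button on the post. Next I'll triangulate from the dot centroids.

```bash
python3 - <<'E'
from h import *
a,b=load('top0'),load('scene0')
f=lambda u,v,x,y:(u-20+x/6.5-.5,v-20+y/6.5-.5)
P={'small':(f(156,237,126.6,127.4),f(341,230,129.2,121.4)),
'large':(f(374,212,131.3,125),f(181,170,127.5,121.7)),
'button':(f(281,185,132,82),f(226,203,124,22))}
for k,(p,q) in P.items():
    X=tri((a,*p),(b,*q)); print(k,X.round(1),'res',np.subtract(proj(a,X),p).round(2),np.subtract(proj(b,X),q).round(2), dep(a,*p).round(1) )
from scipy.spatial.transform import Rotation as Ro
o=status.get_obs(); print(Ro.from_rotvec(o['orientation']).as_matrix().round(3))
for n,p in dict(loupe=(191,130),driver=(278,122),pin=(342,257),watch=(265,268),lid=(217,273),g1=(119,216),g2=(199,232),g3=(153,275)).items(): print(n,atz(a,*p,10).round(0))
E
```

```text
small [473.  306.7  12.9] res [-0.33  0.15] [-0.32  0.01] [474.7 308.9   1.7]
large [ 518.3 -247.5   14.5] res [-0.14  0.09] [-0.12 -0.03] [ 5.209e+02 -2.521e+02  5.000e-01]
button [586.9  -9.3 117.5] res [-0.31  0.19] [-0.3  -0.05] [586.8  -9.9 119.7]
[[ 0.896  0.444 -0.001]
 [ 0.444 -0.896  0.001]
 [-0.    -0.001 -1.   ]]
loupe [755. 218.  10.]
driver [769. -16.  10.]
pin [ 406. -159.   10.]
watch [385.  33.  10.]
lid [377. 152.  10.]
g1 [528. 399.  10.]
g2 [480. 196.  10.]
g3 [378. 309.  10.]
```

Units first: shifts go in units of 25 mm. So -17.3 mm is -0.692, 35.4 mm is 1.416.

```bash
R='see rows'; python3 -m jog '[[[1.416, -0.692, 0], [0, 0, 0]], [[1.416, -0.692, 0], [0, 0, 0]], [[1.416, -0.692, 0], [0, 0, 0]], [[1.416, -0.692, 0], [0, 0, 0]], [[1.416, -0.692, 0], [0, 0, 0]]]' 88
python3 -m jog '[[[1.416, -0.692, 0], [0, 0, 0]], [[1.416, -0.692, 0], [0, 0, 0]], [[1.416, -0.692, 0], [0, 0, 0]], [[1.416, -0.692, 0], [0, 0, 0]], [[1.416, -0.692, 0], [0, 0, 0]]]'
python3 -m jog '[[[0, 0, 0.8], [0, 0, 0]], [[0, 0, 0.8], [0, 0, 0]], [[0, 0, 0], [0, 0, 0]], [[0, 0, 0], [0, 0, 0]]]'
python3 - <<'E'
from h import *
d=grab('wrist','w1'); print(status.get_obs()['ee_pos'],-d['R'].T@d['t'],d['R'].round(2).tolist(),d['fx'],proj(d,[518.3,-247.5,16]))
E
```

```text
t: 0.52
ee_pos: [398.1, -402.3, 222.4]
orientation: [-3.059, -0.715, 0.0]
ft_force: [1.8, -0.4, -0.1]
width: 87.7
grasp_force: 0.0
t: 0.93
ee_pos: [518.5, -246.1, 222.5]
orientation: [-3.059, -0.716, 0.001]
ft_force: [0.8, -0.2, 0.3]
width: 87.9
grasp_force: 0.0
t: 1.27
ee_pos: [517.0, -247.4, 181.7]
orientation: [-3.057, -0.716, 0.004]
ft_force: [-0.0, -0.3, -0.1]
width: 87.8
grasp_force: 0.0
[ 517.62692436 -248.04719159  182.76799635] [ 585.18223399 -213.93218569  343.25486561] [[0.44, -0.9, -0.0], [-0.86, -0.43, 0.28], [-0.25, -0.12, -0.96]] 310.38244424834994 (np.float64(257.5728086218637), np.float64(173.33009867482494))
```

View pics/w1.png

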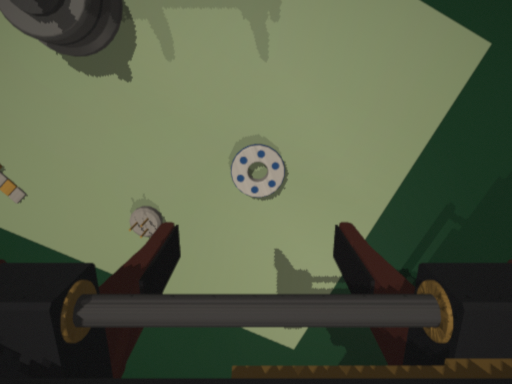

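The wrist view shows the large ring's dot centroid at (257.7,172), against a predicted (257.6,173.3). It agrees within about 1.4 mm, so I'll descend and grasp.

To row units: 1 mm is 0.04, 38 mm is 1.52.

```bash
python3 -m jog '[[[0.04, 0, 1.52], [0, 0, 0]], [[0, 0, 1.52], [0, 0, 0]], [[0, 0, 1.52], [0, 0, 0]], [[0, 0, 1.36], [0, 0, 0]], [[0, 0, 0.8], [0, 0, 0]]]'
python3 -m jog '[[[0, 0, 0.36], [0, 0, 0]], [[0, 0, 0], [0, 0, 0]], [[0, 0, 0], [0, 0, 0]]]'
python3 -m jog '[[[0, 0, 0], [0, 0, 0]], [[0, 0, 0], [0, 0, 0]], [[0, 0, 0], [0, 0, 0]], [[0, 0, 0], [0, 0, 0]], [[0, 0, 0], [0, 0, 0]]]' 40
python3 -m jog '[[[0, 0, 0], [0, 0, 0]], [[0, 0, 0], [0, 0, 0]], [[0, 0, 0], [0, 0, 0]]]'
```

```text
t: 1.73
ee_pos: [517.7, -247.9, 12.7]
orientation: [-3.058, -0.714, 0.002]
ft_force: [0.1, 0.4, -0.8]
width: 88.1
grasp_force: 0.0
t: 1.98
ee_pos: [519.5, -248.3, 6.8]
orientation: [3.058, 0.715, 0.002]
ft_force: [0.3, 0.6, 0.1]
width: 87.8
grasp_force: 0.0
t: 2.4
ee_pos: [519.2, -247.7, 6.4]
orientation: [3.058, 0.716, 0.002]
ft_force: [0.7, -0.7, 5.4]
width: 58.2
grasp_force: 30.2
t: 2.65
ee_pos: [519.2, -247.7, 6.5]
orientation: [3.058, 0.716, 0.001]
ft_force: [-0.8, 0.4, 6.2]
width: 57.9
grasp_force: 30.0
```

To row units: -36 mm is -1.44, -20 mm is -0.8.

```bash
python3 -m jog '[[[0, 0, -0.8], [0, 0, 0]], [[0, 0, -1.44], [0, 0, 0]], [[0, 0, -1.44], [0, 0, 0]], [[0, 0, -1.44], [0, 0, 0]], [[0, 0, -1.44], [0, 0, 0]]]'
python3 -m jog '[[[0.664, -1.224, 0], [0, 0, 0]], [[0.8, -1.224, 0], [0, 0, 0]], [[0.8, -1.224, 0], [0, 0, 0]], [[0.8, -1.224, 0], [0, 0, 0]], [[0.8, -1.224, 0], [0, 0, 0]]]'
python3 -m jog '[[[0.4, -1.22, 0], [0, 0, 0]], [[0, 0, 0], [0, 0, 0]], [[0, 0, 0], [0, 0, 0]], [[0, 0, 0], [0, 0, 0]]]'
python3 - <<'E'
from h import *
d=grab('wrist','w2'); o=status.get_obs();print(o['ee_pos'],o['orientation'],proj(d,[586.9,-9.3,118.5]),proj(d,o['ee_pos']+[0,0,9.5]))
cv2.imwrite('pics/w2b.png',cv2.resize(d['img'],(800,600),interpolation=cv2.INTER_CUBIC)[...,::-1])
E
```

```text
t: 3.07
ee_pos: [518.2, -247.2, 171.1]
orientation: [-3.058, -0.716, 0.001]
ft_force: [0.7, 0.3, -0.3]
width: 58.2
grasp_force: 30.0
t: 3.48
ee_pos: [537.1, -65.9, 169.9]
orientation: [3.059, 0.715, 0.0]
ft_force: [0.6, 0.0, 0.2]
width: 58.0
grasp_force: 30.0
t: 3.82
ee_pos: [532.8, -35.8, 169.7]
orientation: [3.058, 0.717, -0.0]
ft_force: [0.2, 0.6, -0.8]
width: 57.9
grasp_force: 30.0
[532.8937379  -36.37970974 169.71855184] [3.05877052e+00 7.15401300e-01 8.89921820e-05] (np.float64(257.05222011134225), np.float64(125.61457530560766)) (np.float64(257.61879171371265), np.float64(248.26681473891435))
```

View pics/w2b.png

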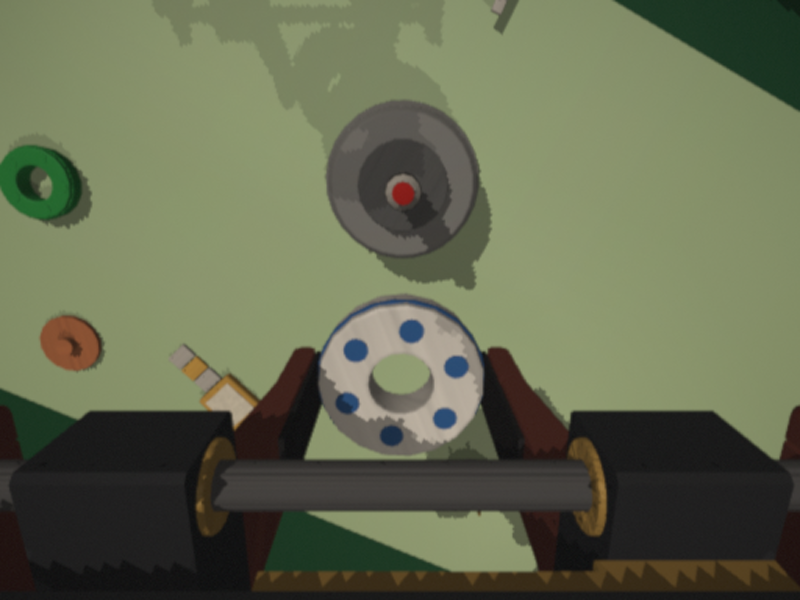

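The wrist view shows the button at (257.4,123.3) and the ring's dot centroid at (256.5,245.6), both in original pixels. Next is their relative offset.

```bash
python3 - <<'E'
from h import *
a,b,d=load('top0'),load('scene0'),load('w2')
o=status.get_obs()['ee_pos']
ring=atz(d,256.5-.2,245.6-.2,o[2]+9.5)
f=lambda u,v,x,y:(u-20+x/6.5-.5,v-20+y/6.5-.5)
bw=(257.4-.2,123.3-.2)
T=tri((a,*f(281,185,132,82)),(b,*f(226,203,124,22)),(d,*bw))
print('ring',ring,'tcp',o,'tri3',T,'depth',dep(d,*bw))
ex=np.array([.896,.444,0]);ey=np.array([.444,-.896,0])
for z in(118,120): 
  B=atz(d,*bw,z); print(z,B,'move dx,dy',(B-ring)@ex,(B-ring)@ey, 'tri-tcp',(T-o)@ex,(T-o)@ey,'ring-tcp',(ring-o)@ex,(ring-o)@ey)
# post/flange circle: red centroid automatically
m=(d['img'][...,0]>150)&(d['img'][...,1]<60); v,u=np.nonzero(m); print(u.mean(),v.mean(),len(u))
E
```

```text
ring [534.09299424 -34.99097313 179.21855184] tcp [532.8937379  -36.37970974 169.71855184] tri3 [587.51115849  -9.00130602 117.77615222] depth [588.50349863  -8.60951516 119.8474775 ]
118 [588.39853475  -8.66662    118.        ] move dx,dy 60.34577708736784 0.5250395840855723 tri-tcp 61.093220098565105 -0.2809149982405036 ring-tcp 1.6911327307205544 -0.7118381954067072
120 [588.51216415  -8.60480074 120.        ] move dx,dy 60.475036784092346 0.5201009846285418 tri-tcp 61.093220098565105 -0.2809149982405036 ring-tcp 1.6911327307205544 -0.7118381954067072
nan nan 0<stdin>:13: RuntimeWarning: Mean of empty slice.
  ret = ret.dtype.type(ret / rcount)
```

To row units: 0.2 mm is 0.008, 20 mm is 0.8.

```bash
python3 -m jog '[[[0.8, 0, 0], [0, 0, 0]], [[0.8, 0, 0], [0, 0, 0]], [[0.6, 0.008, 0], [0, 0, 0]], [[0.216, 0, 0], [0, 0, 0]], [[0, 0, 0], [0, 0, 0]]]'
python3 -m jog '[[[0, 0, 0], [0, 0, 0]], [[0, 0, 0.6], [0, 0, 0]], [[0, 0, 0.6], [0, 0, 0]], [[0, 0, 0.4], [0, 0, 0]], [[0, 0, 0.4], [0, 0, 0]]]'
python3 -m jog '[[[0, 0, 0.4], [0, 0, 0]], [[0, 0, 0.2], [0, 0, 0]], [[0, 0, 0], [0, 0, 0]]]'
python3 - <<'E'
from h import *
d=grab('wrist','w3');o=status.get_obs();print(o['ee_pos'],o['ft_force'],o['moment'])
im=np.vstack([np.hstack([cv2.resize(d['img'][130:330,150:350],(400,400)),cv2.resize(grab('top','t3')['img'][165:215,255:305],(400,400),interpolation=cv2.INTER_CUBIC)])])
cv2.imwrite('pics/w3b.png',im[...,::-1])
E
```

```text
t: 4.28
ee_pos: [587.9, -9.9, 169.5]
orientation: [3.059, 0.714, 0.001]
ft_force: [0.3, -0.2, -1.3]
width: 57.6
grasp_force: 30.0
t: 4.7
ee_pos: [586.0, -9.7, 118.9]
orientation: [-3.059, -0.715, 0.002]
ft_force: [1.1, -0.2, -0.1]
width: 57.8
grasp_force: 30.0
t: 4.95
ee_pos: [586.1, -9.2, 103.4]
orientation: [-3.058, -0.716, 0.003]
ft_force: [0.1, 0.5, -0.6]
width: 57.7
grasp_force: 30.0
[586.69758557  -9.20419289 104.18458147] [ 0.32497621 -0.39215322 -0.5595735 ] [-0.0416721  -0.01920547  0.05010771]
```

View pics/w3b.png

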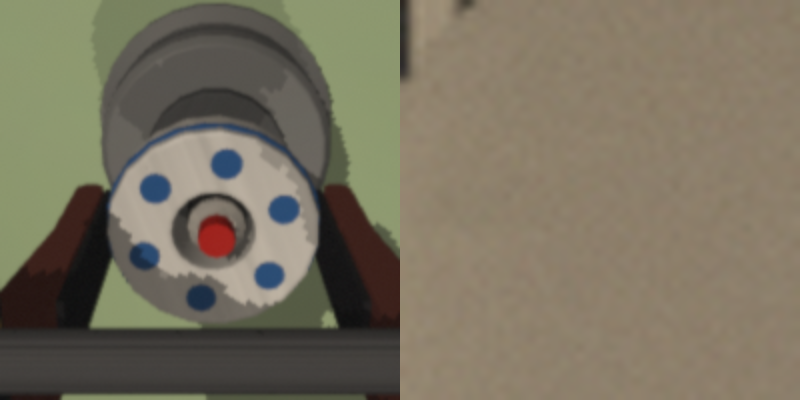

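The ring is threaded over the post. The post sits about 1.3 mm up (+x) and 0.8 mm right (+y) of the hole centre, so I'll correct that and lower.

To row units: 10 mm is 0.4, 6 mm is 0.24.

```bash
python3 -m jog '[[[0.048, 0.028, 0], [0, 0, 0]], [[0, 0, 0.4], [0, 0, 0]], [[0, 0, 0.4], [0, 0, 0]], [[0, 0, 0.32], [0, 0, 0]], [[0, 0, 0.24], [0, 0, 0]]]'
python3 -m jog '[[[0, 0, 0.16], [0, 0, 0]], [[0, 0, 0], [0, 0, 0]], [[0, 0, 0], [0, 0, 0]]]'
```

```text
t: 5.47
ee_pos: [587.7, -9.2, 69.2]
orientation: [-3.059, -0.716, 0.002]
ft_force: [-1.2, 0.2, -0.5]
width: 57.8
grasp_force: 30.0
t: 5.72
ee_pos: [588.3, -9.2, 66.3]
orientation: [-3.059, -0.716, 0.001]
ft_force: [-0.0, 0.8, -0.4]
width: 57.9
grasp_force: 30.0
```

```bash
python3 -m jog '[[[0, 0, 0.04], [0, 0, 0]], [[0, 0, 0], [0, 0, 0]], [[0, 0, 0.028], [0, 0, 0]], [[0, 0, 0], [0, 0, 0]]]'
python3 -m jog '[[[0, 0, 0], [0, 0, 0]], [[0, 0, 0], [0, 0, 0]], [[0, 0, 0], [0, 0, 0]], [[0, 0, 0], [0, 0, 0]], [[0, 0, 0], [0, 0, 0]]]' 88
python3 -m jog '[[[0, 0, -0.6], [0, 0, 0]], [[0, 0, -1.44], [0, 0, 0]], [[0, 0, -1.44], [0, 0, 0]], [[0, 0, -1.44], [0, 0, 0]], [[0, 0, 0], [0, 0, 0]]]'
python3 -m jog '[[[-1.2, 0, 0], [0, 0, 0]], [[-1.2, 0, 0], [0, 0, 0]], [[0, 0, 0], [0, 0, 0]], [[0, 0, 0], [0, 0, 0]]]'
python3 - <<'E'
from h import *
d=grab('wrist','w4');o=status.get_obs();print(o['ee_pos'])
u,v=map(int,proj(d,[588,-9,74])); print(u,v)
cv2.imwrite('pics/w4b.png',cv2.resize(d['img'][max(v-80,0):v+80,u-100:u+100],(750,600),interpolation=cv2.INTER_CUBIC)[...,::-1])
for p in ([588,-9,74],): print(dep(d,*proj(d,p)))
for k in range(6):
  q=np.array([588+22*np.cos(k),-9+22*np.sin(k),74]); print(dep(d,*proj(d,q)).round(1),end=' ')
E
```

```text
t: 6.05
ee_pos: [588.6, -9.2, 65.2]
orientation: [3.059, 0.716, 0.001]
ft_force: [0.2, 0.5, -1.6]
width: 57.5
grasp_force: 30.0
t: 6.47
ee_pos: [588.5, -9.2, 65.1]
orientation: [3.059, 0.716, 0.0]
ft_force: [0.0, 1.2, -0.3]
width: 86.1
grasp_force: 0.0
t: 6.88
ee_pos: [592.6, -9.3, 195.1]
orientation: [3.056, 0.715, 0.017]
ft_force: [1.2, -0.1, 0.6]
width: 88.0
grasp_force: 0.0
t: 7.22
ee_pos: [533.6, -36.2, 187.9]
orientation: [-3.059, -0.714, 0.001]
ft_force: [0.8, 0.4, -0.9]
width: 87.7
grasp_force: 0.0
[534.88808271 -35.98941155 188.08132542]
256 119
[590.20507991  -7.96778983 119.08748951]
[610.   -9.   73.3] [599.9   9.5  74.7] [578.8  11.   73.8] [566.2  -5.9  73.8] [573.6 -25.7  73.4] [594.2 -30.2  73.3]
```

View pics/w4b.png

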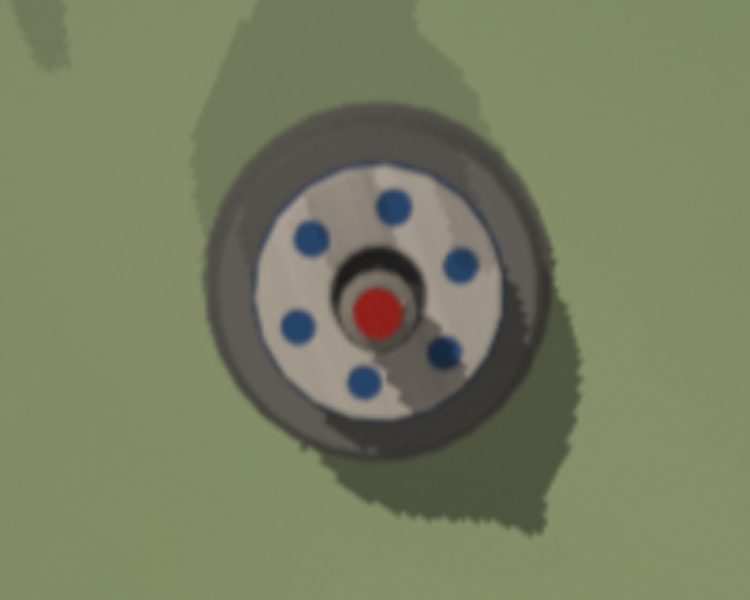

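The large basket is home: its top face measures about 73.8 mm, and the post is centred in the hole. On to the small basket.

To row units: -33.5 mm is -1.34, 9.7 mm is 0.388.

```bash
python3 -m jog '[[[0.388, -1.34, 0], [0, 0, 0]], [[0.388, -1.34, 0], [0, 0, 0]], [[0.388, -1.34, 0], [0, 0, 0]], [[0.388, -1.34, 0], [0, 0, 0]], [[0.388, -1.34, 0], [0, 0, 0]]]'
python3 -m jog '[[[0.388, -1.34, 0], [0, 0, 0]], [[0.388, -1.34, 0], [0, 0, 0]], [[0.388, -1.34, 0], [0, 0, 0]], [[0.388, -1.34, 0], [0, 0, 0]], [[0.388, -1.34, 0], [0, 0, 0]]]'
python3 -m jog '[[[0, 0, 0], [0, 0, 0]], [[0, 0, 0], [0, 0, 0]], [[0, 0, 0], [0, 0, 0]]]'
python3 - <<'E'
from h import *
d=grab('wrist','w5');o=status.get_obs();print(o['ee_pos'],o['orientation'],o['qpos'])
p=proj(d,[473,306.7,14]);print(p);u,v=map(int,p)
c=d['img'][v-60:v+60,u-80:u+80]
cv2.imwrite('pics/w5b.png',cv2.resize(c,(800,600),interpolation=cv2.INTER_CUBIC)[...,::-1]);print(u,v)
E
```

```text
t: 7.68
ee_pos: [504.5, 138.0, 187.9]
orientation: [-3.059, -0.716, -0.002]
ft_force: [1.7, 0.1, -0.0]
width: 87.7
grasp_force: 0.0
t: 8.1
ee_pos: [473.1, 310.3, 187.9]
orientation: [-3.058, -0.717, -0.001]
ft_force: [0.6, 0.4, 0.9]
width: 87.5
grasp_force: 0.0
t: 8.35
ee_pos: [473.1, 307.7, 187.6]
orientation: [3.058, 0.718, -0.001]
ft_force: [-0.6, -0.8, 0.3]
width: 87.7
grasp_force: 0.0
[473.1730586  307.00294213 187.64088441] [ 3.05859864e+00  7.15691039e-01 -6.73766301e-04] [ 5.54564893e-01  3.78673009e-01  1.79370758e+00 -2.66555975e-04
  9.69738722e-01  1.66579690e+00]
(np.float64(257.28915652361525), np.float64(173.38720536020702))
257 173
```

View pics/w5b.png

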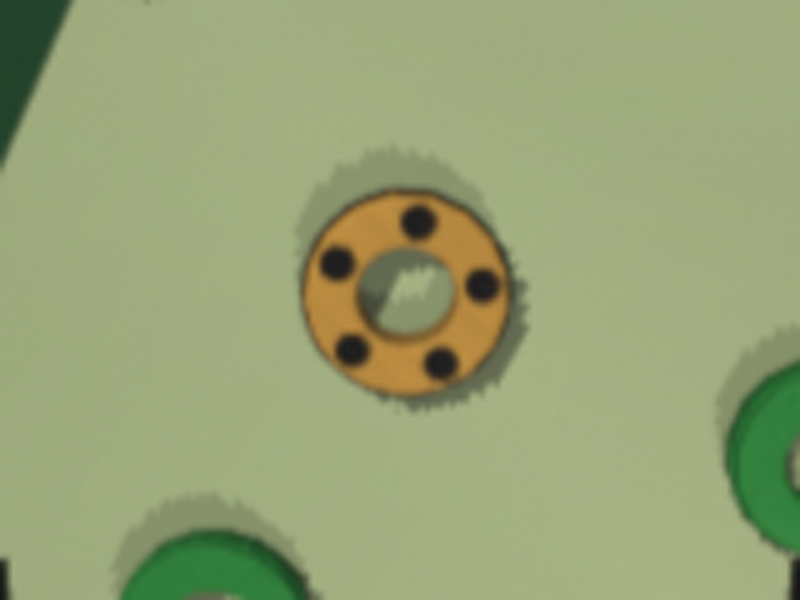

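The brass ring with five black dots has its centroid at (257.8,172), which matches the prediction with the same small offset as before. Grasping it now.

To row units: 1 mm is 0.04, 38 mm is 1.52.

```bash
python3 -m jog '[[[0.04, 0, 1.52], [0, 0, 0]], [[0, 0, 1.52], [0, 0, 0]], [[0, 0, 1.52], [0, 0, 0]], [[0, 0, 1.44], [0, 0, 0]], [[0, 0, 0.8], [0, 0, 0]]]'
python3 -m jog '[[[0, 0, 0.46], [0, 0, 0]], [[0, 0, 0], [0, 0, 0]], [[0, 0, 0], [0, 0, 0]]]'
python3 -m jog '[[[0, 0, 0], [0, 0, 0]], [[0, 0, 0], [0, 0, 0]], [[0, 0, 0], [0, 0, 0]], [[0, 0, 0], [0, 0, 0]], [[0, 0, 0], [0, 0, 0]]]' 30
python3 -m jog '[[[0, 0, 0], [0, 0, 0]], [[0, 0, 0], [0, 0, 0]], [[0, 0, 0], [0, 0, 0]], [[0, 0, 0], [0, 0, 0]]]'
```

```text
t: 8.82
ee_pos: [472.7, 305.3, 14.5]
orientation: [3.058, 0.712, -0.006]
ft_force: [-0.3, -0.2, 0.1]
width: 87.9
grasp_force: 0.0
t: 9.07
ee_pos: [474.4, 307.3, 6.7]
orientation: [3.059, 0.714, -0.0]
ft_force: [0.4, 0.4, 0.4]
width: 87.6
grasp_force: 0.0
t: 9.48
ee_pos: [474.2, 308.2, 7.3]
orientation: [-3.058, -0.716, -0.002]
ft_force: [0.9, -0.4, 0.3]
width: 58.1
grasp_force: 0.0
t: 9.82
ee_pos: [473.9, 307.9, 6.7]
orientation: [-3.059, -0.716, -0.0]
ft_force: [-0.7, -1.1, 4.1]
width: 44.9
grasp_force: 30.0
```

To row units: -38 mm is -1.52, -20 mm is -0.8.

```bash
python3 -m jog '[[[0, 0, -0.8], [0, 0, 0]], [[0, 0, -1.52], [0, 0, 0]], [[0, 0, -1.52], [0, 0, 0]], [[0, 0, -1.52], [0, 0, 0]], [[0, 0, -1.52], [0, 0, 0]]]'
python3 -m jog '[[[-0.392, 1.34, 0], [0, 0, 0]], [[-0.392, 1.34, 0], [0, 0, 0]], [[-0.392, 1.34, 0], [0, 0, 0]], [[-0.392, 1.34, 0], [0, 0, 0]], [[-0.392, 1.34, 0], [0, 0, 0]]]'
python3 -m jog '[[[-0.392, 1.34, 0], [0, 0, 0]], [[-0.392, 1.34, 0], [0, 0, 0]], [[-0.392, 1.34, 0], [0, 0, 0]], [[-0.392, 1.34, 0], [0, 0, 0]], [[-0.392, 1.34, 0], [0, 0, 0]]]'
python3 -m jog '[[[0, 0, 0], [0, 0, 0]], [[0, 0, 0], [0, 0, 0]], [[0, 0, 0], [0, 0, 0]]]'
python3 - <<'E'
from h import *
d=grab('wrist','w6');o=status.get_obs();print(o['ee_pos'],o['orientation'])
print(proj(d,o['ee_pos']+[0,0,7.3]),proj(d,[588,-9,120]))
c=d['img'][90:290,150:370]
cv2.imwrite('pics/w6b.png',cv2.resize(c,(660,600),interpolation=cv2.INTER_CUBIC)[...,::-1])
E
```

```text
t: 10.23
ee_pos: [473.2, 307.5, 179.7]
orientation: [3.059, 0.716, -0.002]
ft_force: [0.9, -0.0, -0.5]
width: 45.0
grasp_force: 30.0
t: 10.65
ee_pos: [503.9, 134.5, 178.4]
orientation: [-3.059, -0.717, 0.0]
ft_force: [1.0, 0.0, -0.1]
width: 45.1
grasp_force: 30.0
t: 11.07
ee_pos: [534.4, -37.5, 178.2]
orientation: [-3.059, -0.716, 0.001]
ft_force: [0.2, 0.1, -1.4]
width: 44.5
grasp_force: 30.0
t: 11.32
ee_pos: [534.2, -35.6, 178.1]
orientation: [-3.059, -0.714, 0.001]
ft_force: [-0.3, -0.3, -1.1]
width: 45.1
grasp_force: 30.0
[534.18605916 -35.0161627  178.18199184] [-3.05827155e+00 -7.16373582e-01  1.13797474e-03]
(np.float64(255.70775330253977), np.float64(245.7436171578223)) (np.float64(256.74910111757464), np.float64(125.11370410210566))
```

View pics/w6b.png

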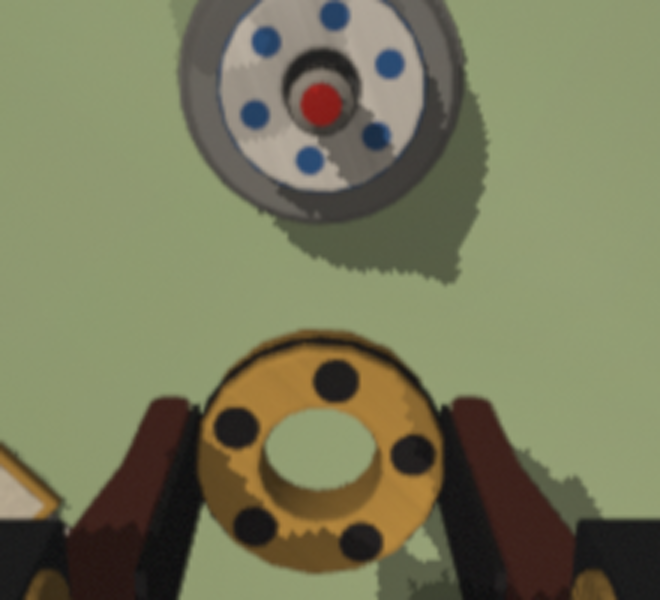

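The view shows the button at (256.7,124.5) and the brass ring's centroid at (256.4,245.0), in original pixels.

```bash
python3 - <<'E'
from h import *
d=load('w6'); B=atz(d,256.7,124.5,120); r=atz(d,256.4,245.0,185.4)
ex=np.array([.896,.444,0]);ey=np.array([.444,-.896,0]); print(B,r,(B-r)@ex,(B-r)@ey)
E
```

```text
[588.35910909  -8.78420131 120.        ] [534.7155513  -35.17489111 185.4       ] 59.78209405090275 0.17168160120430967
```

```bash
python3 -m jog '[[[0.8, 0, 0], [0, 0, 0]], [[0.8, 0, 0], [0, 0, 0]], [[0.6, 0.02, 0], [0, 0, 0]], [[0.216, 0, 0], [0, 0, 0]], [[0, 0, 0], [0, 0, 0]]]'
python3 -m jog '[[[0, 0, 0], [0, 0, 0]], [[0, 0, 0.6], [0, 0, 0]], [[0, 0, 0.6], [0, 0, 0]], [[0, 0, 0.6], [0, 0, 0]], [[0, 0, 0.4], [0, 0, 0]]]'
python3 -m jog '[[[0, 0, 0.4], [0, 0, 0]], [[0, 0, 0.28], [0, 0, 0]], [[0, 0, 0], [0, 0, 0]]]'
python3 - <<'E'
from h import *
d=grab('wrist','w7');o=status.get_obs();print(o['ee_pos'],o['ft_force'],o['moment'])
cv2.imwrite('pics/w7b.png',cv2.resize(d['img'][180:300,180:330],(750,600),interpolation=cv2.INTER_CUBIC)[...,::-1])
E
```

```text
t: 11.78
ee_pos: [589.5, -7.7, 178.3]
orientation: [-3.058, -0.72, -0.0]
ft_force: [-0.1, -0.5, -1.2]
width: 44.7
grasp_force: 30.0
t: 12.2
ee_pos: [587.2, -9.5, 122.2]
orientation: [-3.058, -0.716, 0.003]
ft_force: [1.2, -0.4, -1.7]
width: 45.0
grasp_force: 30.0
t: 12.45
ee_pos: [587.9, -9.5, 105.1]
orientation: [-3.058, -0.716, 0.004]
ft_force: [-0.2, -0.2, -1.4]
width: 44.9
grasp_force: 30.0
[588.48511798  -9.52449124 105.96926925] [-0.94439833 -0.07081181 -0.92180194] [ 0.00369293  0.02942103 -0.02583729]
```

View pics/w7b.png

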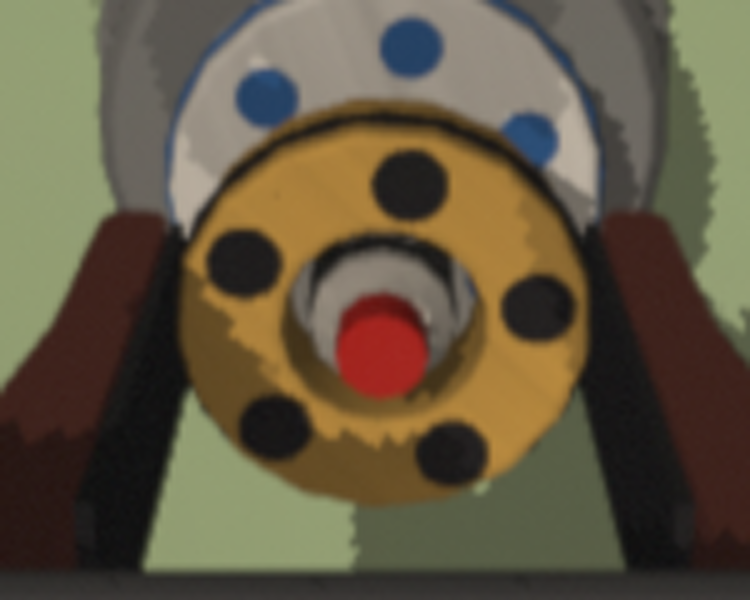

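The small ring is threaded and centred on the post. That was my tenth picture, so I'll use depth readings from here. Lowering it home.

```bash
python3 -m jog '[[[0, 0, 0.32], [0, 0, 0]], [[0, 0, 0.32], [0, 0, 0]], [[0, 0, 0.2], [0, 0, 0]], [[0, 0, 0.08], [0, 0, 0]], [[0, 0, 0], [0, 0, 0]]]'
python3 -m jog '[[[0, 0, 0.04], [0, 0, 0]], [[0, 0, 0], [0, 0, 0]], [[0, 0, 0.028], [0, 0, 0]], [[0, 0, 0], [0, 0, 0]], [[0, 0, 0], [0, 0, 0]]]'
```

```text
t: 12.92
ee_pos: [588.5, -9.5, 82.7]
orientation: [-3.059, -0.716, 0.002]
ft_force: [-0.1, 0.4, -0.5]
width: 44.7
grasp_force: 30.0
t: 13.33
ee_pos: [589.1, -9.5, 82.0]
orientation: [3.059, 0.716, 0.0]
ft_force: [0.6, -0.1, -1.0]
width: 44.6
grasp_force: 30.0
```

To row units: 0.7 mm is 0.028.

```bash
python3 -m jog '[[[0, 0, 0.028], [0, 0, 0]], [[0, 0, 0], [0, 0, 0]], [[0, 0, 0], [0, 0, 0]]]'
python3 -m jog '[[[0, 0, 0], [0, 0, 0]], [[0, 0, 0], [0, 0, 0]], [[0, 0, 0], [0, 0, 0]], [[0, 0, 0], [0, 0, 0]], [[0, 0, 0], [0, 0, 0]]]' 88
python3 -m jog '[[[0, 0, -0.6], [0, 0, 0]], [[0, 0, -1.44], [0, 0, 0]], [[0, 0, -1.44], [0, 0, 0]], [[0, 0, -0.8], [0, 0, 0]], [[0, 0, 0], [0, 0, 0]]]'
python3 -m jog '[[[-1.2, 0, 0], [0, 0, 0]], [[-1.2, 0, 0], [0, 0, 0]], [[0, 0, 0], [0, 0, 0]], [[0, 0, 0], [0, 0, 0]]]' 0
python3 - <<'E'
from h import *
d=grab('wrist','w8');o=status.get_obs();print(o['ee_pos'])
for r,z in((17,88),(27,74)):
 for k in range(6):
  q=np.array([588.5+r*np.cos(k),-9+r*np.sin(k),z]); u,v=proj(d,q); print(dep(d,u,v)[2].round(1),d['img'][int(v),int(u)],end=' ')
 print()
im=d['img'].astype(int); m=(im[...,0]>2.5*im[...,1])&(im[...,0]>100)
m[:,:220]=0;m[:,290:]=0;m[:90]=0;m[150:]=0
v,u=np.nonzero(m);print(u.mean(),v.mean(),len(u),atz(d,u.mean(),v.mean(),120),dep(d,u.mean(),v.mean()))
E
```

```text
t: 13.58
ee_pos: [589.0, -9.5, 81.1]
orientation: [3.059, 0.716, 0.0]
ft_force: [0.5, 0.7, -0.4]
width: 44.7
grasp_force: 30.0
t: 14.0
ee_pos: [589.1, -9.5, 81.1]
orientation: [3.059, 0.716, 0.0]
ft_force: [0.8, -0.1, 0.4]
width: 74.5
grasp_force: 0.0
t: 14.42
ee_pos: [592.1, -9.6, 193.2]
orientation: [3.057, 0.715, 0.013]
ft_force: [0.6, 0.2, -0.1]
width: 87.6
grasp_force: 0.0
t: 14.75
ee_pos: [533.9, -36.5, 187.5]
orientation: [-3.059, -0.714, 0.002]
ft_force: [0.5, -0.1, 0.9]
width: 64.5
grasp_force: 0.0
[535.19111485 -36.24014695 187.74079671]
88.7 [96 74 39] 87.2 [138 104  48] 88.9 [159 118  55] 88.6 [37 32 27] 88.0 [22 20 19] 87.5 [144 108  51] 
73.6 [144 138 126] 74.8 [151 144 132] 73.2 [160 152 140] 72.8 [140 134 124] 73.8 [102  97  90] 74.4 [96 91 84] 
255.98387096774192 122.26612903225806 124 [588.65537816  -8.85373524 120.        ] [588.61593289  -8.87136572 119.31619151]
```

Both baskets are home: the top faces measure about 88 mm and 74 mm. Now I'll press the button with the fingers shut.

To row units: 20 mm is 0.8, 15 mm is 0.6.

```bash
python3 -m jog '[[[0.8, 0, 0], [0, 0, 0]], [[0.8, 0, 0], [0, 0, 0]], [[0.6, 0, 0], [0, 0, 0]], [[0.192, 0, 0], [0, 0, 0]], [[0, 0, 0], [0, 0, 0]]]'
python3 -m jog '[[[0, 0, 0.8], [0, 0, 0]], [[0, 0, 0.8], [0, 0, 0]], [[0, 0, 0.6], [0, 0, 0]], [[0, 0, 0.32], [0, 0, 0]], [[0, 0, 0], [0, 0, 0]]]'
python3 -m jog '[[[0, 0, 0.08], [0, 0, 0]], [[0, 0, 0.06], [0, 0, 0]], [[0, 0, 0.06], [0, 0, 0]], [[0, 0, 0], [0, 0, 0]]]'
python3 -m jog '[[[0, 0, 0.06], [0, 0, 0]], [[0, 0, 0], [0, 0, 0]], [[0, 0, 0], [0, 0, 0]]]'
```

```text
t: 15.22
ee_pos: [590.2, -8.8, 187.5]
orientation: [-3.058, -0.718, -0.0]
ft_force: [0.1, -0.3, 1.0]
width: 27.2
grasp_force: 0.0
t: 15.63
ee_pos: [587.1, -9.7, 123.1]
orientation: [-3.058, -0.716, 0.006]
ft_force: [-0.2, -0.2, 0.8]
width: 0.8
grasp_force: 0.0
t: 15.97
ee_pos: [589.1, -9.6, 120.6]
orientation: [3.059, 0.716, 0.002]
ft_force: [0.5, 0.0, 0.2]
width: 0.4
grasp_force: 0.0
t: 16.22
ee_pos: [589.3, -9.6, 119.1]
orientation: [3.059, 0.716, 0.002]
ft_force: [-0.1, -0.3, 3.4]
width: 0.4
grasp_force: 1.9
```

```bash
for i in 1; do python3 -m jog '[[[0, 0, 0.04], [0, 0, 0]], [[0, 0, 0.04], [0, 0, 0]], [[0, 0, 0.04], [0, 0, 0]], [[0, 0, 0], [0, 0, 0]]]'
python3 -m jog '[[[0, 0, 0.032], [0, 0, 0]], [[0, 0, 0.032], [0, 0, 0]], [[0, 0, 0], [0, 0, 0]], [[0, 0, 0], [0, 0, 0]]]'; done
```

```text
t: 16.55
ee_pos: [589.2, -9.6, 115.6]
orientation: [3.059, 0.716, 0.001]
ft_force: [1.5, 0.5, 3.0]
width: 0.6
grasp_force: 1.5
t: 16.88
ee_pos: [589.4, -9.6, 115.0]
orientation: [3.059, 0.716, 0.002]
ft_force: [-1.8, 0.4, 12.3]
width: 0.5
grasp_force: 6.1
```

The reading is 12 N at z = 115, so the button is fully in. Next: back off, open, straddle the post with the tips 4 mm above the small basket, and grip.

To row units: -15 mm is -0.6, -10 mm is -0.4.

```bash
python3 -m jog '[[[0, 0, 0], [0, 0, 0]], [[0, 0, -0.4], [0, 0, 0]], [[0, 0, -0.6], [0, 0, 0]], [[0, 0, 0], [0, 0, 0]], [[0, 0, 0], [0, 0, 0]]]'
python3 -m jog '[[[0, 0, 0], [0, 0, 0]], [[0, 0, 0], [0, 0, 0]], [[0, 0, 0], [0, 0, 0]], [[0, 0, 0], [0, 0, 0]], [[0, 0, 0], [0, 0, 0]]]' 50
python3 -m jog '[[[0, 0, 0.6], [0, 0, 0]], [[0, 0, 0.6], [0, 0, 0]], [[0, 0, 0.4], [0, 0, 0]], [[0, 0, 0.16], [0, 0, 0]], [[0, 0, 0], [0, 0, 0]]]'
python3 -m jog '[[[0, 0, 0], [0, 0, 0]], [[0, 0, 0], [0, 0, 0]], [[0, 0, 0], [0, 0, 0]]]'
```

```text
t: 17.3
ee_pos: [589.0, -9.6, 139.3]
orientation: [3.059, 0.716, 0.001]
ft_force: [-0.1, 0.1, 0.3]
width: 0.3
grasp_force: 0.0
t: 17.72
ee_pos: [588.6, -9.6, 138.5]
orientation: [-3.059, -0.716, 0.001]
ft_force: [-0.8, 0.1, 0.4]
width: 30.4
grasp_force: 0.0
t: 18.13
ee_pos: [588.1, -9.6, 93.9]
orientation: [-3.058, -0.716, 0.003]
ft_force: [-0.2, -0.1, 0.3]
width: 49.7
grasp_force: 0.0
t: 18.38
ee_pos: [589.4, -9.6, 95.7]
orientation: [3.059, 0.716, 0.002]
ft_force: [0.1, -0.2, 0.7]
width: 49.7
grasp_force: 0.0
```

To row units: 3.2 mm is 0.128.

```bash
python3 -m jog '[[[0, 0, 0.128], [0, 0, 0]], [[0, 0, 0], [0, 0, 0]], [[0, 0, 0], [0, 0, 0]]]'
python3 -m jog '[[[0, 0, 0], [0, 0, 0]], [[0, 0, 0], [0, 0, 0]], [[0, 0, 0], [0, 0, 0]], [[0, 0, 0], [0, 0, 0]], [[0, 0, 0], [0, 0, 0]]]' 5
python3 -m jog '[[[0, 0, 0], [0, 0, 0]], [[0, 0, 0], [0, 0, 0]], [[0, 0, 0], [0, 0, 0]]]'
python3 -m jog '[[[0, 0, -0.08], [0, 0, 0]], [[0, 0, -0.16], [0, 0, 0]], [[0, 0, -0.2], [0, 0, 0]], [[0, 0, -0.2], [0, 0, 0]], [[0, 0, 0], [0, 0, 0]]]'
```

```text
t: 18.63
ee_pos: [588.8, -9.6, 91.8]
orientation: [3.059, 0.716, 0.0]
ft_force: [-0.2, -0.9, 0.6]
width: 50.0
grasp_force: 0.0
t: 19.05
ee_pos: [588.9, -9.6, 91.8]
orientation: [3.059, 0.716, 0.0]
ft_force: [0.4, -0.5, -0.6]
width: 20.2
grasp_force: 0.0
t: 19.3
ee_pos: [588.6, -9.1, 91.8]
orientation: [-3.058, -0.716, 0.001]
ft_force: [-1.5, 3.9, 2.2]
width: 15.0
grasp_force: 30.0
t: 19.72
ee_pos: [588.5, -9.1, 108.0]
orientation: [-3.058, -0.716, 0.001]
ft_force: [-0.2, 5.0, -3.6]
width: 15.1
grasp_force: 30.0
```

To row units: -5 mm is -0.2, -3 mm is -0.12.

```bash
python3 -m jog '[[[0, 0, -0.2], [0, 0, 0]], [[0, 0, -0.2], [0, 0, 0]], [[0, 0, -0.2], [0, 0, 0]], [[0, 0, -0.16], [0, 0, 0]], [[0, 0, -0.12], [0, 0, 0]]]'
python3 -m jog '[[[0, 0, -0.12], [0, 0, 0]], [[0, 0, -0.12], [0, 0, 0]], [[0, 0, -0.12], [0, 0, 0]], [[0, 0, -0.12], [0, 0, 0]], [[0, 0, -0.12], [0, 0, 0]]]'
python3 -m jog '[[[0, 0, -0.16], [0, 0, 0]], [[0, 0, -0.2], [0, 0, 0]], [[0, 0, -0.2], [0, 0, 0]], [[0, 0, -0.2], [0, 0, 0]], [[0, 0, -0.2], [0, 0, 0]]]'
python3 -m jog '[[[0, 0, -0.16], [0, 0, 0]], [[0, 0, -0.12], [0, 0, 0]], [[0, 0, 0], [0, 0, 0]], [[0, 0, 0], [0, 0, 0]]]'
python3 - <<'E'
from h import *
d=grab('scene','s9');o=status.get_obs();print(o['ee_pos'],o['ft_force'])
dz=o['ee_pos'][2]-91.8
for r,z in((17,88),(26,74)):
 for k in range(6):
  q=np.array([588.5+r*np.cos(k),-9+r*np.sin(k),z+dz]); u,v=proj(d,q); print((dep(d,u,v)-q).round(1),d['img'][int(v),int(u)])
E
```

```text
t: 20.13
ee_pos: [588.5, -9.1, 129.5]
orientation: [-3.058, -0.716, 0.001]
ft_force: [0.6, 5.6, -6.3]
width: 15.3
grasp_force: 30.0
t: 20.55
ee_pos: [588.5, -9.1, 144.0]
orientation: [-3.058, -0.715, 0.001]
ft_force: [1.3, 4.8, -6.2]
width: 15.8
grasp_force: 30.0
t: 20.97
ee_pos: [588.5, -9.1, 168.3]
orientation: [-3.058, -0.716, 0.001]
ft_force: [1.2, 6.6, -6.1]
width: 15.1
grasp_force: 30.0
t: 21.3
ee_pos: [588.5, -9.1, 175.6]
orientation: [-3.058, -0.715, 0.001]
ft_force: [0.8, 5.2, -4.5]
width: 15.4
grasp_force: 30.0
[588.47550256  -9.09947215 175.51358871] [-0.38110998  4.25892664 -4.65628386]
[-0.9 -0.8 -1.2] [169 135  70]
[-1.6 -1.3 -2. ] [170 138  76]
[-0.3 -0.2 -0.3] [97 60 42]
[22.1 17.3 26.2] [84 45 38]
[20.5 16.8 24.6] [114 108 100]
[14.3 12.1 17.6] [107  81  54]
[1.  0.8 1.3] [175 168 156]
[0.6 0.5 0.7] [182 174 161]
[2.  1.5 2.5] [205 200 190]
[12.9 10.  15.4] [129  94  54]
[22.9 18.9 27.7] [43 41 38]
[-0.1 -0.1 -0.2] [137 136 111]
```

Both baskets have risen with the post with no slip, about 84 mm so far. Now pulling to the hard stop.

```bash
python3 -m jog '[[[0, 0, -0.08], [0, 0, 0]], [[0, 0, -0.08], [0, 0, 0]], [[0, 0, -0.04], [0, 0, 0]], [[0, 0, 0], [0, 0, 0]], [[0, 0, 0], [0, 0, 0]]]'
python3 -m jog '[[[0, 0, -0.04], [0, 0, 0]], [[0, 0, 0], [0, 0, 0]], [[0, 0, 0], [0, 0, 0]]]'
python3 -m jog '[[[0, 0, -0.028], [0, 0, 0]], [[0, 0, 0], [0, 0, 0]], [[0, 0, 0], [0, 0, 0]]]'
```

```text
t: 21.77
ee_pos: [588.5, -9.1, 180.5]
orientation: [-3.058, -0.715, 0.001]
ft_force: [-0.7, 4.8, -4.6]
width: 15.6
grasp_force: 30.0
t: 22.02
ee_pos: [588.5, -9.1, 181.4]
orientation: [-3.058, -0.715, 0.001]
ft_force: [0.3, 4.4, -4.1]
width: 15.3
grasp_force: 30.0
t: 22.27
ee_pos: [588.5, -9.1, 181.9]
orientation: [-3.058, -0.715, 0.001]
ft_force: [1.0, 4.6, -5.7]
width: 15.3
grasp_force: 30.0
```

Units first: shifts go in units of 25 mm. So -0.7 mm is -0.028.

```bash
python3 -m jog '[[[0, 0, -0.028], [0, 0, 0]], [[0, 0, 0], [0, 0, 0]], [[0, 0, 0], [0, 0, 0]]]'
python3 -m jog '[[[0, 0, 0], [0, 0, 0]], [[0, 0, 0], [0, 0, 0]], [[0, 0, 0], [0, 0, 0]], [[0, 0, 0], [0, 0, 0]]]'
python3 - <<'E'
from h import *
d=grab('scene','s10');o=status.get_obs();print(o['ee_pos'],o['ft_force'],o['qvel'].round(4))
dz=90
for r,z in((17,88),(26,74)):
 for k in (0,1,2):
  q=np.array([588.5+r*np.cos(k),-9+r*np.sin(k),z+dz]); u,v=proj(d,q); print((dep(d,u,v)-q).round(1),d['img'][int(v),int(u)])
E
```

```text
t: 22.52
ee_pos: [588.4, -9.1, 181.9]
orientation: [-3.058, -0.715, 0.001]
ft_force: [2.8, 5.0, -10.1]
width: 15.4
grasp_force: 30.0
t: 22.85
ee_pos: [588.4, -9.1, 181.9]
orientation: [-3.058, -0.715, 0.002]
ft_force: [3.3, 5.0, -10.8]
width: 15.2
grasp_force: 30.0
[588.44556429  -9.09200122 181.94692354] [  3.28152776   6.13256737 -10.02217012] [-0.0005 -0.0005  0.0016  0.0016  0.0002  0.0015]
[-0.  -0.  -0.1] [172 137  72]
[-0.6 -0.5 -0.7] [173 141  88]
[-0.4 -0.3 -0.5] [112  76  48]
[-1.3 -1.1 -1.7] [178 171 161]
[0.1 0.1 0.1] [178 168 155]
[-2.1 -1.6 -2.6] [191 184 172]
```

The post is at the hard stop: z holds at 181.9, the pull has risen to 10 N, and both baskets have come up 90 mm. Handing in.

```bash
python3 -c "
from workcell import ticket; print(ticket.close_job())"
```

```text
the job is handed in; nothing more can be done
None
```

I handed the job in with both baskets home (large below small), the button pressed in, and the post still gripped at its upper stop, about 90 mm up; the hand-in returned no verdict, so I don't know how it was judged.

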